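# Hang the pipette back between its neighbours on the charging rack

### The arm

A 6-joint arm with a two-finger parallel gripper is mounted at the origin on the work surface. World frame = base frame: x ahead of the robot, y to its left, z up, the work surface at z = 0. Lengths are in m, angles in rad, forces in N, time in s.
With the tool pointing down it reaches from about 0.325 to 0.75 m from the base axis. Payload 7.6 kg.
Tool frame: the origin (TCP) lies midway between the tips of the shut fingers; the grasp point (between the pads) lies 19 mm behind it; z points along the fingers, y is the line along which they close (so a half turn about z gives the same grasp; the last joint's range is limited). The gripper opens to 85 mm and grips with 20 to 120 N. Pads are 22 mm wide; open, the fingers measure 114 mm over their backs; the gripper's body (76 mm by 85 mm) begins 54 mm behind the grasp point. The pads swing forward as they close: fully open they stand 13 mm farther back than shut.
Start: joints at [1.197, 0.052, 1.401, -0, 1.689, -0.07], TCP at [0.157, 0.501, 0.231] pointing down, gripper open.
Joint ranges: [-2.9, 2.9], [-0.91, 2.17], [0.12, 2.37], [-1.06, 4.2], [0.26, 2.73], [-2.93, 2.93]. Speed limits (rad/s): [2.57, 2.57, 3.01, 3.14, 3.14, 3.14].

### API

Orientations are given as a 3x3 rotation matrix whose columns are the frame's x, y, z axes.
In Python, from station import ctrl gives the robot as it stands.
- The arm moves only by the tool move_arm, never from a script. Its argument "plan" is a list of rows, each a list of 7 numbers: the opening, from -1 (shut) to 1 (fully open), then the shift along the tool's x, y, z in m, then the turn, a rotation vector about the tool's x, y, z in rad. A call has 1 to 8 rows; each row shifts and turns the commanded pose from where the row before left it, along the tool's axes as they then stand; what a row does not reach is not made up. A row lasts 1/8 s, in which the tool goes at most 62.5 mm and 10.7 degrees, less where a joint would pass 70% of its speed; a pose out of reach is approached as far as the arm can. A call with a gripper value outside its range is refused whole. The fingers move at their own pace and stop on an object; the grip force is fixed at half the most. Time passes only in rows, so rows that do not move let the fingers close. It gives the time, the measured TCP pose, the force, the opening and the grip force at its end, in the units of the state.
- ctrl.state(): the state, without advancing time (a new reading comes with each control period).
- ctrl.read_camera(name): name is "scene" or "side" or "wrist"; returns the picture (384x512x3 uint8, red, green, blue); there is no depth.
- ctrl.get_calibration(name): a dict with "vfov" (degrees; the focal length in pixels is half the picture's height over the tangent of half this angle, whatever the lens; pixels are square), "cx", "cy" (the principal point, pixels), "rvec" (rotation vector, rad) and "tvec" (3), from world to camera coordinates, as OpenCV has them; the wrist camera has in their place "T_tool_cam" (4x4, takes a point from camera to tool coordinates, whose origin is the TCP and whose axes are the flange's). Camera axes: x right, y down, z forward; pixel columns grow to the right and rows downward; lengths in m; the calibration is good to about 2 mm. A picture is of the moment at which its call begins: read the wrist's pose just before it. get_calibration takes no time and is no camera call.
- ctrl.finish_job(): hands the job in; it is judged then, once.
Trained networks look in the newest picture that a camera, given by its name, has taken for a name from the list of things; names that differ only in an ending like _2 or _b are one class to them, and where a whole thing is asked for, a point or a joint stands for the part that bears it (a point fixed in the world has none). Each returns a list of dicts, best first, with "score" (0 to 1); they miss things now and then, are a little off and sometimes report something else, mostly with a low value. They report only what shows in the picture. A call takes as long as a camera call. They do not tell look-alikes from the thing itself.
- ctrl.find_in(camera, query): "pixel" ([row, column] in pixels, amid what is visible of it).
The state is a dict: "t": time; "joints": joint angles; "qd": joint speeds; "tau": joint torques, N m; "ee_pos": TCP position; "tcp_rot": TCP orientation; "force": force on the tool from outside, world axes, zero at the start; "torque": the same for the moment, N m; "grip_width": finger opening in m; "gripper_force": force on a finger pad.
Only numpy, scipy, OpenCV 4.12 (cv2) and the standard library are available. Lean on these libraries where they do the work, as an engineer would, in place of code of your own. Each camera call takes 0.05 s, during which the arm holds its last target. There are 200 camera calls.

### The job

Take the blue-capped pipette off the small bench stand and hang it in the empty fork of the charging rack, display facing out, between its neighbours: slide it in gently by feel, press it back against the sprung charging contact, lower it behind the lips until it sits fully home, and only then let go. Keep it upright, never force the fork (20 N at most), and do not knock the other pipettes or disturb anything else on the bench.

Things in the scene. Friction and masses are not known exactly. Their poses are not given: they have to be found in the camera images.
- pipette_grip (a point): Blue-capped electronic pipette, about 180 g, hanging by its collar on the bench stand. This point: on its axis, half-way up the white handle, 45 mm above the collar's underside. z up, x towards its back, y across the flat sides: handle 28 mm wide in y (grip here), 30 mm in x, from 8 to 82 mm above the collar's underside; round button on top to 88 mm.
- pipette_collar (a point): On the pipette's axis at the underside of its square collar (32 x 32 mm, 8 mm high), by which it hangs. Below it a square keyed neck, 16 x 16 mm, reaches 32 mm down, then a round barrel of 16 mm to 85 mm and a slim tip cone to 145 mm. A finger rest sticks out at the back (+x) to 34 mm from the axis, 60 to 75 mm above this point.
- pipette_display (a point): Centre of the display on the pipette's front: 16.5 mm to -x of its axis, 62 mm above the collar's underside.
- stand: Bench stand, fixed: round steel foot 90 mm across, thin column at the back, and an open fork without lips, its top face 165 mm above the bench. Origin on the bench under the pipette's place. The fork opens to the stand's -x: lift the pipette a few mm and slide it out some 70 mm that way.
- cradle: Empty middle place of the charging rack (four places, 74 mm apart; three hold pipettes). Origin: centre of the place at the height of the fork's top face, 165 mm above the bench; x into the rack, y along the rail, z up. The white two-pronged fork stands firm but was clipped on by hand: up to 9 mm to either side (y) of this origin, unmeasured: find it by eye or feel.
- cradle_mouth (a point): Middle of the place's mouth, 31 mm to -x of the cradle origin, at the fork's top face; prongs 8 mm thick below it. The fork's V-shaped nose narrows from 43 mm wide here to a 19 mm slot (for the 16 mm neck) 5 mm further in; pushed straight in off-centre, the neck jams on its flanks. Like the origin, it does not include the fork's sideways offset. Fork and contact stand at most 20 N.
- cradle_lip (a point): Between the two lips of the fork, at their top: 6 mm above the prongs, 20 mm to -x of the cradle origin (each lip 4 mm thick). The collar passes above them, then drops behind: the back wall is 18 mm to +x of the origin, which leaves the 32 mm collar 4 mm of play (axis at x = -2 to 2 mm). Home: collar underside at z = 0, pipette_grip at z = 45 mm.
- contact (a joint): Sprung brass charging contact in the back wall of the empty place, in m: 0 when out (6 mm ahead of the wall), growing as the collar presses it back, 0.006 with the collar on the wall. 1 N at first, 2.5 N at the wall. It pushes a seated pipette forward against the lips and then stays about 2 mm in.
- pip_a_grip (a point): Red-capped neighbour, same model and same point as pipette_grip; hangs loosely in the outer right place of the rack (right as the robot sees it).
- pip_b_grip (a point): Yellow-capped neighbour, in the middle place beside the empty one; same model and point.
- pip_c_grip (a point): Green-capped neighbour, in the outer left place of the rack; same model and point.
- tip_box: Blue box of pipette tips, 120 x 85 x 55 mm, loose; origin under its centre.
- tube_rack: Orange rack of small tubes, 70 x 160 x 45 mm, loose; origin under its centre.
- reagent: Amber reagent bottle, 70 mm in diameter, 150 mm tall, loose; origin under its centre.
- beaker: Glass beaker, 70 mm in diameter, 90 mm tall, loose; origin under its centre.
Things that resemble listed ones, but are neither listed nor needed, are in the scene too. Leave any yellow look-alike of the stand alone. What is shaped like the part that bears pipette_grip but pink or purple is not meant.

How it is judged:
By the outcome, as a careful person would: the job done as asked, in the order asked, and still so for the second after the job is handed in, with the robot touching nothing.
It also fails if it takes over 72 s, if anything falls off the work surface, if the arm or the gripper's body presses on something with over 40 N, if the wrist force passes 120 N, or if a joint passes its speed limit or range.

## Working session

There is one attempt and no reset: what is moved stays moved. The work goes in short steps, Python scripts to look and compute and a tool call to move; the robot and the scene stay as the last step left them, time stands still between calls to the robot, and variables do not carry over. Pictures are saved under pics/ and viewed, at most 12 in all, crops included, and the job is handed in when it is done.

Besides the shell and the picture viewer there is one more tool, called after ">>>" in YAML: its name, and indented under it one key for each argument. move_arm: Moves the arm, as the interface text tells. Its arguments: {"type":"object","properties":{"plan":{"type":"array"}},"required":["plan"]}

```bash
mkdir -p pics; ls; cat > h.py <<'E'
import numpy as np, cv2
from station import ctrl
def cam(n):
    c=ctrl.get_calibration(n); f=192/np.tan(np.radians(c['vfov'])/2)
    K=np.array([[f,0,c['cx']],[0,f,c['cy']],[0,0,1]])
    if 'rvec' in c:
        R=cv2.Rodrigues(np.array(c['rvec'],float))[0]; t=np.array(c['tvec'],float).ravel()
    else:
        s=ctrl.state(); T=np.eye(4);T[:3,:3]=s['tcp_rot'];T[:3,3]=s['ee_pos']
        W=np.linalg.inv(T@np.array(c['T_tool_cam'])); R=W[:3,:3];t=W[:3,3]
    return K,R,t
def proj(C,p):
    K,R,t=C; q=K@(R@np.asarray(p,float)+t); return q[1]/q[2],q[0]/q[2]
def ray(C,rc):
    K,R,t=C; d=R.T@np.linalg.inv(K)@np.array([rc[1],rc[0],1.]); return -R.T@t,d/np.linalg.norm(d)
def atz(C,rc,z):
    o,d=ray(C,rc); return o+d*(z-o[2])/d[2]
def tri(rs):
    A=np.zeros((3,3));b=np.zeros(3)
    for o,d in rs:
        P=np.eye(3)-np.outer(d,d);A+=P;b+=P@o
    x=np.linalg.solve(A,b); return x,[np.linalg.norm((np.eye(3)-np.outer(d,d))@(x-o)) for o,d in rs]
def shot(n,f,box=None,s=1):
    im=ctrl.read_camera(n)
    o=im if box is None else im[box[0]:box[1],box[2]:box[3]]
    cv2.imwrite(f,cv2.cvtColor(cv2.resize(o,None,fx=s,fy=s,interpolation=cv2.INTER_CUBIC),cv2.COLOR_RGB2BGR)); return im
E
python3 - <<'E'
from h import *
for n in ['scene','side']:
    shot(n,f'pics/{n}0.png',s=1.5)
    C=cam(n);print(n,-C[1].T@C[2], C[0][0,0])
    for q in ['pipette_grip','pipette_collar','pipette_display','stand','cradle','cradle_mouth','pip_b_grip','contact']:
        print(q,[(np.round(d['pixel']).tolist(),round(d['score'],2)) for d in ctrl.find_in(n,q)])
print(ctrl.state()); print(ctrl.get_calibration('wrist'))
E
```

```text
pics
scene [1.56885203 0.51469055 0.95667271] 366.74240748448557
pipette_grip [([171.0, 203.0], 0.78), ([193.0, 150.0], 0.44)]
pipette_collar [([190.0, 148.0], 0.69), ([175.0, 203.0], 0.65), ([171.0, 211.0], 0.62)]
pipette_display [([176.0, 214.0], 0.68), ([174.0, 200.0], 0.67), ([194.0, 152.0], 0.5)]
stand [([208.0, 164.0], 0.95), ([209.0, 201.0], 0.8), ([196.0, 187.0], 0.68), ([171.0, 202.0], 0.23), ([235.0, 171.0], 0.17)]
cradle [([236.0, 170.0], 0.66), ([228.0, 261.0], 0.56)]
cradle_mouth [([226.0, 266.0], 0.54)]
pip_b_grip [([204.0, 242.0], 0.54)]
contact []
side [-0.02770448 -1.14752074  1.17042415] 464.68149693009605
pipette_grip [([233.0, 290.0], 0.58), ([355.0, 336.0], 0.57), ([341.0, 228.0], 0.55), ([150.0, 207.0], 0.39)]
pipette_collar [([229.0, 288.0], 0.97), ([353.0, 336.0], 0.86), ([341.0, 228.0], 0.7)]
pipette_display [([342.0, 226.0], 0.98), ([230.0, 289.0], 0.69), ([353.0, 339.0], 0.58)]
stand [([266.0, 292.0], 0.89), ([284.0, 346.0], 0.84), ([296.0, 306.0], 0.63), ([162.0, 276.0], 0.37)]
cradle []
cradle_mouth []
pip_b_grip [([166.0, 289.0], 0.65), ([230.0, 290.0], 
[... 536 characters left out ...]
54209925e-01,  1.20870035e-04],
       [-1.76941813e-05,  1.32217270e-04, -9.99999991e-01]]), 'force': array([ 0.01973588, -0.82724971, -0.58804329]), 'torque': array([-0.02885009,  0.00799192,  0.02415797]), 'gripper_force': 0.0, 'grip_width': 0.0850996899790644}
{'vfov': 60.80523968507396, 'cx': 256.90884013409357, 'cy': 192.42384731595405, 'T_tool_cam': array([[-6.51321397e-04, -9.51102377e-01, -3.08875128e-01,
         8.01733503e-02],
       [ 9.99999365e-01, -9.03478678e-04,  6.73345686e-04,
         2.10827192e-04],
       [-9.19482774e-04, -3.08874493e-01,  9.51102362e-01,
        -1.41819419e-01],
       [ 0.00000000e+00,  0.00000000e+00,  0.00000000e+00,
         1.00000000e+00]])}
```

View pics/scene0.png

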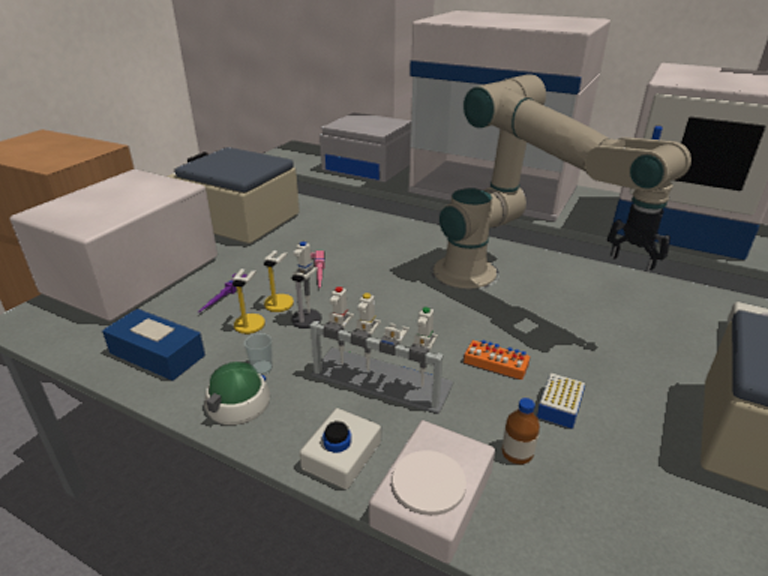

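View pics/side0.png

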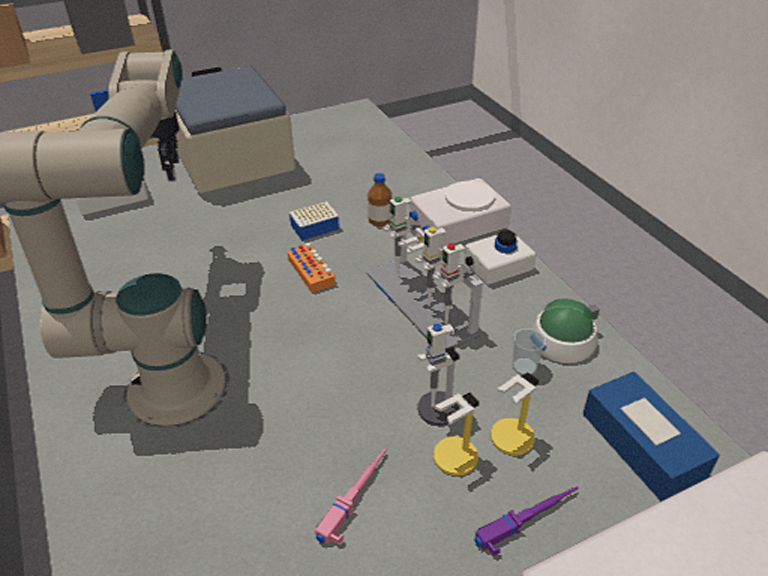

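The images show the blue-capped target on the steel stand at scene (171,203) and side (233,290). Things that could be taken for it:
- Pink pipette lying down: scene (178,212), side (341,228).
- Purple pipette lying down: scene (194,150), side (355,336).
- Red, yellow and green neighbours in the rack: scene (200,226), (204,243) and (212,283).
- Two empty yellow stands.

By the description it is the upright blue-capped one on the grey stand. I'll check it in a close crop.

```bash
python3 - <<'E'
from h import *
ims={n:ctrl.read_camera(n) for n in ['scene','side']}
C={n:cam(n) for n in ims}
a=cv2.resize(ims['scene'][150:280,180:310],None,fx=4.6,fy=4.6,interpolation=cv2.INTER_CUBIC)[:,:400]
a=cv2.resize(ims['scene'][150:250,185:305],(400,333),interpolation=cv2.INTER_CUBIC)
b=cv2.resize(ims['side'][125:285,240:320],(300,600),interpolation=cv2.INTER_CUBIC)
o=np.zeros((600,720,3),np.uint8);o[:333,:400]=a;o[:,410:710]=b
cv2.imwrite('pics/crop.png',o[:,:,::-1])
seeds={'blue':((162,202),(218,290.7)),'red':((193,226),(165,300)),'yel':((197.3,244.7),(154,287.3)),'grn':((206.7,284),(134,265.3))}
def ok(im,k):
    h=cv2.cvtColor(im,cv2.COLOR_RGB2HSV).astype(int);H,S,V=h[...,0],h[...,1],h[...,2]
    m={'blue':(H>95)&(H<130),'red':(H<8)|(H>172),'yel':(H>18)&(H<32),'grn':(H>45)&(H<85)}[k]
    return m&(S>110)&(V>50)
for k,v in seeds.items():
    rs=[];px=[]
    for n,s in zip(['scene','side'],v):
        m=ok(ims[n],k);rr,cc=np.nonzero(m);d=np.hypot(rr-s[0],cc-s[1])<5
        p=(rr[d].mean(),cc[d].mean()) if d.sum()>2 else s
        px.append((np.round(p,1).tolist(),int(d.sum())));rs.append(ray(C[n],p))
    x,e=tri(rs);print(k,px,np.round(x,4),np.round(e,4))
E
```

```text
blue [([162.0, 201.5], 10), ([217.6, 291.0], 21)] [ 0.4783 -0.3137  0.2513] [0.0013 0.0013]
red [([192.3, 225.3], 15), ([163.5, 300.4], 19)] [ 0.6319 -0.1014  0.2518] [0.0017 0.0017]
yel [([196.7, 244.0], 18), ([152.6, 287.8], 16)] [ 0.6246 -0.0283  0.2515] [0.0017 0.0017]
grn [([206.2, 283.5], 13), ([132.2, 264.5], 10)] [0.6108 0.1191 0.2511] [0.0027 0.0027]
```

View pics/crop.png

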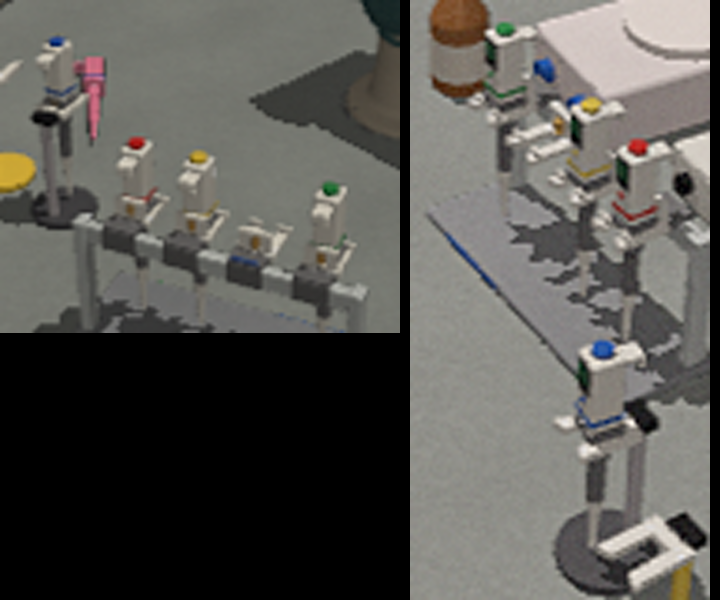

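```bash
cat >> h.py <<'E'
from scipy.spatial.transform import Rotation as Ro
def down(ang):  # tool pointing down, tool x at world angle ang
    c,s=np.cos(ang),np.sin(ang); return np.array([[c,s,0],[s,-c,0],[0,0,-1.]])
def plan(wps,P=None,R=None):
    s=ctrl.state(); P=s['ee_pos'] if P is None else P; R=s['tcp_rot'] if R is None else R
    for p,ang,n in wps:
        p=np.array(p);Rt=down(ang); w=Ro.from_matrix(R.T@Rt).as_rotvec(); d=(p-P)/n
        print('rows',n)
        for i in range(n):
            print(np.round(R.T@d,4).tolist(),np.round(w/n,4).tolist())
            R=R@Ro.from_rotvec(w/n).as_matrix()
        P=p
E
python3 - <<'E'
from h import *
S=cam('side');C=cam('scene')
x,e=tri([ray(S,(235.7,301.3)),ray(C,(185,198.5))]);print(x,e)
print(atz(S,(235.7,301.3),.16),atz(C,(185,198.5),.16))
d=x[:2]-[.4783,-.3137];psi=np.arctan2(d[1],d[0]);print('psi deg',np.degrees(psi))
plan([((.38,.15,.37),np.radians(162.6),7),((.478,-.314,.37),np.radians(185),8)])
E
```

```text
[ 0.51672343 -0.31251933  0.15997358] [np.float64(0.0005195645425277185), np.float64(0.0005195645425274608)]
[ 0.51701422 -0.31298585  0.16      ] [ 0.51626202 -0.31223885  0.16      ]
psi deg 1.7600234770426855
rows 7
[-0.0454, -0.0383, -0.0198] [0.0, -0.0, -0.0]
[-0.0454, -0.0383, -0.0198] [0.0, -0.0, -0.0]
[-0.0454, -0.0383, -0.0198] [0.0, -0.0, -0.0]
[-0.0454, -0.0383, -0.0198] [0.0, -0.0, -0.0]
[-0.0454, -0.0383, -0.0198] [0.0, -0.0, -0.0]
[-0.0454, -0.0383, -0.0198] [0.0, -0.0, -0.0]
[-0.0454, -0.0383, -0.0198] [0.0, -0.0, -0.0]
rows 8
[-0.029, -0.0517, -0.0] [0.0, -0.0, -0.0489]
[-0.0265, -0.053, -0.0] [0.0, -0.0, -0.0489]
[-0.0239, -0.0543, -0.0] [0.0, -0.0, -0.0489]
[-0.0212, -0.0554, -0.0] [0.0, -0.0, -0.0489]
[-0.0184, -0.0563, -0.0] [0.0, -0.0, -0.0489]
[-0.0157, -0.0572, -0.0] [0.0, -0.0, -0.0489]
[-0.0129, -0.0579, -0.0] [0.0, -0.0, -0.0489]
[-0.01, -0.0584, -0.0] [0.0, -0.0, -0.0489]
```

>>> move_arm:
  plan:
    - [1, -0.045, -0.038, -0.02, 0, 0, 0]
    - [1, -0.045, -0.038, -0.02, 0, 0, 0]
    - [1, -0.045, -0.038, -0.02, 0, 0, 0]
    - [1, -0.045, -0.038, -0.02, 0, 0, 0]
    - [1, -0.045, -0.038, -0.02, 0, 0, 0]
    - [1, -0.045, -0.038, -0.02, 0, 0, 0]
    - [1, -0.045, -0.038, -0.02, 0, 0, 0]

```text
t: 1.88
ee_pos: [0.3786, 0.1511, 0.3722]
tcp_rot: [[-0.954, 0.299, 0.001], [0.299, 0.954, 0.0], [-0.001, 0.001, -1.0]]
force: [0.7, 1.5, 0.6]
grip_width: 0.0855
gripper_force: 0.0
```

>>> move_arm:
  plan:
    - [1, -0.029, -0.052, 0, 0, 0, -0.045]
    - [1, -0.026, -0.053, 0, 0, 0, -0.045]
    - [1, -0.024, -0.054, 0, 0, 0, -0.045]
    - [1, -0.021, -0.055, 0, 0, 0, -0.045]
    - [1, -0.018, -0.056, 0, 0, 0, -0.045]
    - [1, -0.016, -0.057, 0, 0, 0, -0.045]
    - [1, -0.013, -0.058, 0, 0, 0, -0.045]
    - [1, -0.01, -0.058, 0, 0, 0, -0.045]

```text
t: 2.88
ee_pos: [0.4693, -0.313, 0.3713]
tcp_rot: [[-0.998, -0.058, 0.0], [-0.058, 0.998, -0.0], [-0.0, -0.0, -1.0]]
force: [0.0, 0.3, 0.4]
grip_width: 0.085
gripper_force: 0.0
```

>>> move_arm:
  plan:
    - [1, 0, 0, 0, 0, 0, 0]
    - [1, 0, 0, 0, 0, 0, 0]

```text
t: 3.12
ee_pos: [0.4693, -0.3108, 0.3713]
tcp_rot: [[-0.998, -0.056, 0.0], [-0.056, 0.998, 0.0], [-0.0, 0.0, -1.0]]
force: [0.3, 0.8, 0.1]
grip_width: 0.0854
gripper_force: 0.0
```

```bash
python3 - <<'E'
from h import *
s=ctrl.state();print(s['t'],s['ee_pos'],np.degrees(np.arctan2(s['tcp_rot'][1,0],s['tcp_rot'][0,0])))
C=cam('wrist');im=shot('wrist','pics/w1.png',s=1.5)
for z,r in ((.253,0),(.165,0)): print(proj(C,(.4783,-.3137,z)))
for q in ['pipette_grip','pipette_collar','pipette_display','stand']:
    print(q,[(np.round(d['pixel']).tolist(),round(d['score'],2)) for d in ctrl.find_in('wrist',q)])
E
```

```text
3.125 [ 0.46928806 -0.31079452  0.37129218] -176.79885696816595
(np.float64(197.29614439928574), np.float64(251.95962729962704))
(np.float64(171.32017356828118), np.float64(253.00593689644472))
pipette_grip [([15.0, 205.0], 0.94), ([186.0, 254.0], 0.93), ([124.0, 53.0], 0.63)]
pipette_collar [([19.0, 204.0], 0.87), ([128.0, 54.0], 0.61)]
pipette_display [([183.0, 252.0], 0.86), ([124.0, 52.0], 0.64), ([18.0, 205.0], 0.59)]
stand [([220.0, 161.0], 0.89), ([135.0, 161.0], 0.86), ([144.0, 258.0], 0.76), ([301.0, 481.0], 0.29)]
```

View pics/w1.png

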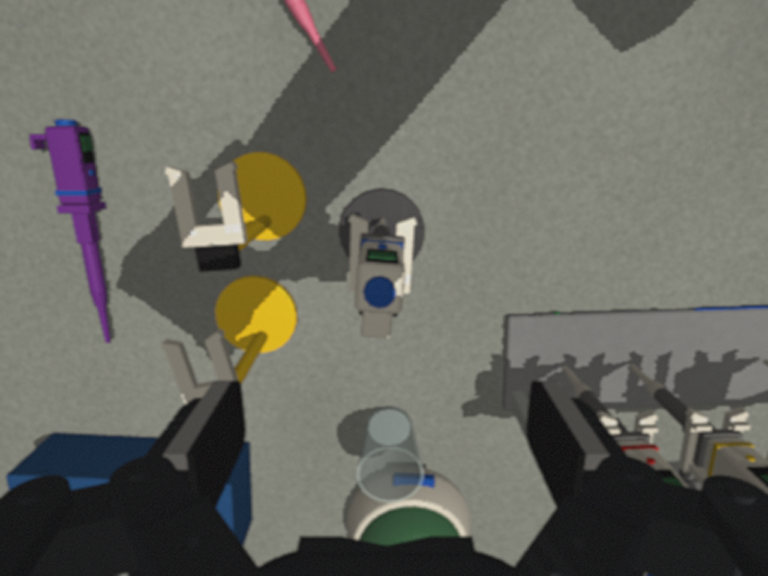

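```bash
python3 - <<'E'
from h import *
C=cam('wrist')
f=lambda r,c,z:atz(C,(r/1.5,c/1.5),z)
b=f(292,379.5,.253);d=f(256,381.5,.227);r=f(334,376.5,.240)
print('btn',b,'disp',d,'rest',r)
for a in ((d,r),(d,b),(f(222,410,.165),f(290,405,.165)),(f(222,356,.165),f(285,352,.165))):
    v=a[1]-a[0];print(np.degrees(np.arctan2(v[1],v[0])),np.linalg.norm(v))
E
```

```text
btn [ 0.47650181 -0.31226398  0.253     ] disp [ 0.46230887 -0.31211098  0.227     ] rest [ 0.50773027 -0.31256955  0.24      ]
-0.578435232595231 0.04724736876809523
-0.6176230843366105 0.02962200425802996
-0.026230636362260678 0.0513680179544595
-1.4058804752369412 0.047512785538458654
```

The pipette's axis is at about (0.477, -0.312) with yaw about -0.6°. The button height and the prong direction agree with that. I'll align, descend and grip.

>>> move_arm:
  plan:
    - [1, -0.0076, -0.0019, 0, 0, 0, 0.066]
    - [1, 0, 0, 0.04, 0, 0, 0]
    - [1, 0, 0, 0.04, 0, 0, 0]
    - [1, 0, 0, 0.04, 0, 0, 0]
    - [1, 0, 0, 0.03, 0, 0, 0]
    - [1, 0, 0, 0.02, 0, 0, 0]
    - [1, 0, 0, 0.011, 0, 0, 0]
    - [1, 0, 0, 0, 0, 0, 0]

```text
t: 4.38
ee_pos: [0.4769, -0.3121, 0.1902]
tcp_rot: [[-1.0, 0.009, -0.0], [0.009, 1.0, 0.0], [0.0, 0.0, -1.0]]
force: [0.2, -0.3, -0.1]
grip_width: 0.0853
gripper_force: 0.0
```

```bash
python3 - <<'E'
from h import *
s=ctrl.state();print(s['t'],s['ee_pos'],np.degrees(np.arctan2(s['tcp_rot'][1,0],s['tcp_rot'][0,0])),s['force'])
C=cam('wrist');shot('wrist','pics/w2.png',s=1.5)
print(proj(C,(.477,-.3123,.253)))
E
```

```text
4.375 [ 0.47692147 -0.31208442  0.19020442] 179.46599315445135 [ 0.20255193 -0.34047241 -0.11249125]
(np.float64(361.9841973955918), np.float64(254.6815568217502))
```

View pics/w2.png

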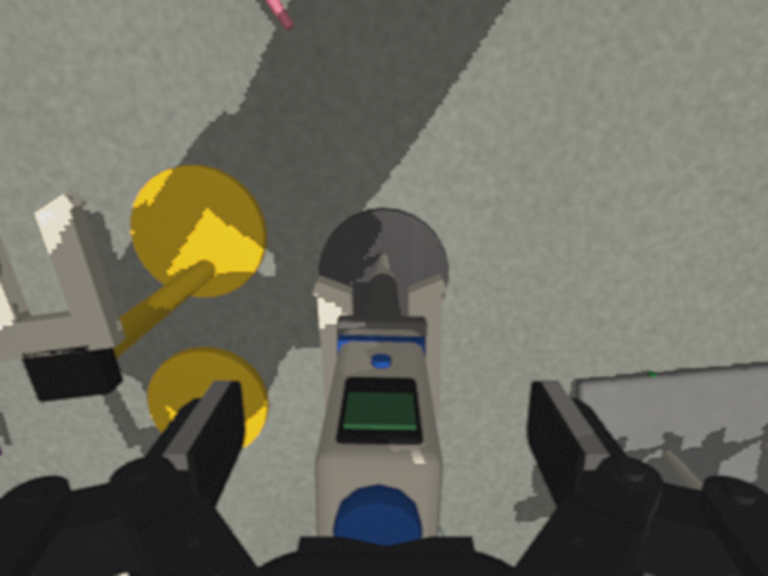

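The pipette sits 0.8 mm to the left between the pads (button at col 377 against the predicted 382). Its yaw is square. I'll correct that and close.

>>> move_arm:
  plan:
    - [1, 0, -0.0008, 0, 0, 0, 0]
    - [-1, 0, 0, 0, 0, 0, 0]
    - [-1, 0, 0, 0, 0, 0, 0]
    - [-1, 0, 0, 0, 0, 0, 0]
    - [-1, 0, 0, 0, 0, 0, 0]
    - [-1, 0, 0, 0, 0, 0, 0]
    - [-1, 0, 0, 0, 0, 0, 0]

```text
t: 5.3
ee_pos: [0.477, -0.3134, 0.1904]
tcp_rot: [[-1.0, 0.01, 0.0], [0.01, 1.0, -0.0], [-0.0, -0.0, -1.0]]
force: [-0.4, -0.7, 1.3]
grip_width: 0.0274
gripper_force: 57.0
```

>>> move_arm:
  plan:
    - [-1, 0, 0, -0.003, 0, 0, 0]
    - [-1, 0, 0, -0.004, 0, 0, 0]
    - [-1, 0, 0, 0, 0, 0, 0]

```text
t: 5.68
ee_pos: [0.4771, -0.3133, 0.1975]
tcp_rot: [[-1.0, 0.01, 0.0], [0.01, 1.0, -0.0], [-0.0, -0.0, -1.0]]
force: [-0.2, 1.3, -2.0]
grip_width: 0.0275
gripper_force: 56.9
```

>>> move_arm:
  plan:
    - [-1, 0.01, 0, 0, 0, 0, 0]
    - [-1, 0.015, 0, 0, 0, 0, 0]
    - [-1, 0.015, 0, 0, 0, 0, 0]
    - [-1, 0.02, 0, 0, 0, 0, 0]
    - [-1, 0.02, 0, 0, 0, 0, 0]
    - [-1, 0, 0, 0, 0, 0, 0]

```text
t: 6.42
ee_pos: [0.3959, -0.3126, 0.1974]
tcp_rot: [[-1.0, 0.011, 0.0], [0.011, 1.0, -0.0], [-0.0, -0.0, -1.0]]
force: [0.2, 0.6, -1.8]
grip_width: 0.0274
gripper_force: 57.0
```

```bash
python3 - <<'E'
from h import *
s=ctrl.state();print(s['t'],s['ee_pos'],s['force'],s['torque'])
# rack estimate (neighbours)
a=np.array([.6319,-.1014]);b=np.array([.6108,.1191]);yd=(b-a)/np.linalg.norm(b-a);xd=np.array([yd[1],-yd[0]])
o=np.array([.6178,.0456]);print(xd,np.degrees(np.arctan2(xd[1],xd[0])))
h=o-xd*.12;print('hover',h)
plan([((.40,-.12,.24),np.radians(182.5),5),((h[0],h[1],.245),np.radians(185.5),4)])
E
```

```text
6.425 [ 0.39587066 -0.31259082  0.19738421] [ 0.21851976  0.63982011 -1.84860683] [ 0.00590955 -0.04081644 -0.03036987]
[0.99545276 0.09525648] 5.466081839227042
hover [0.49834567 0.03416922]
rows 5
[-0.0004, 0.0385, -0.0085] [-0.0, 0.0, -0.011]
[-0.0008, 0.0385, -0.0085] [-0.0, 0.0, -0.011]
[-0.0012, 0.0385, -0.0085] [-0.0, 0.0, -0.011]
[-0.0017, 0.0385, -0.0085] [-0.0, 0.0, -0.011]
[-0.0021, 0.0385, -0.0085] [-0.0, 0.0, -0.011]
rows 4
[-0.0262, 0.0374, -0.0013] [0.0, -0.0, -0.0131]
[-0.0267, 0.0371, -0.0013] [0.0, -0.0, -0.0131]
[-0.0272, 0.0367, -0.0013] [0.0, -0.0, -0.0131]
[-0.0277, 0.0364, -0.0013] [0.0, -0.0, -0.0131]
```

>>> move_arm:
  plan:
    - [-1, -0.001, 0.025, -0.01, 0, 0, -0.01]
    - [-1, -0.001, 0.04, -0.01, 0, 0, -0.01]
    - [-1, -0.001, 0.0425, -0.01, 0, 0, -0.011]
    - [-1, -0.001, 0.0425, -0.01, 0, 0, -0.012]
    - [-1, -0.002, 0.0425, -0.007, 0, 0, -0.012]

```text
t: 7.05
ee_pos: [0.4007, -0.1185, 0.2449]
tcp_rot: [[-0.999, -0.046, 0.001], [-0.046, 0.999, -0.0], [-0.001, -0.0, -1.0]]
force: [0.6, -0.5, -2.1]
grip_width: 0.0274
gripper_force: 57.4
```

>>> move_arm:
  plan:
    - [-1, -0.026, 0.037, 0, 0, 0, -0.013]
    - [-1, -0.027, 0.037, 0, 0, 0, -0.013]
    - [-1, -0.027, 0.037, 0, 0, 0, -0.013]
    - [-1, -0.027, 0.036, 0, 0, 0, -0.013]
    - [-1, 0, 0, 0, 0, 0, 0]
    - [-1, 0, 0, 0, 0, 0, 0]

```text
t: 7.8
ee_pos: [0.4977, 0.0336, 0.2441]
tcp_rot: [[-0.995, -0.097, -0.0], [-0.097, 0.995, -0.0], [0.0, -0.0, -1.0]]
force: [0.4, -0.3, -1.7]
grip_width: 0.0275
gripper_force: 57.6
```

```bash
python3 - <<'E'
from h import *
s=ctrl.state();print(s['t'],s['ee_pos'],np.degrees(np.arctan2(s['tcp_rot'][1,0],s['tcp_rot'][0,0])))
C=cam('wrist');shot('wrist','pics/w3.png',s=1.5)
for p in ((.6178,.0456,.165),(.587,.0427,.165)):print(np.array(proj(C,p))*1.5)
for q in ['cradle','cradle_mouth','cradle_lip','contact']:
  for n in ['wrist']:
    print(q,[(np.round(d['pixel']).tolist(),round(d['score'],2)) for d in ctrl.find_in(n,q)])
E
```

```text
7.8 [0.4976846  0.03359783 0.2440776 ] -174.41187206660186
[509.86670621 384.70632889]
[462.90553401 384.85599956]
cradle []
cradle_mouth []
cradle_lip []
contact []
```

View pics/w3.png

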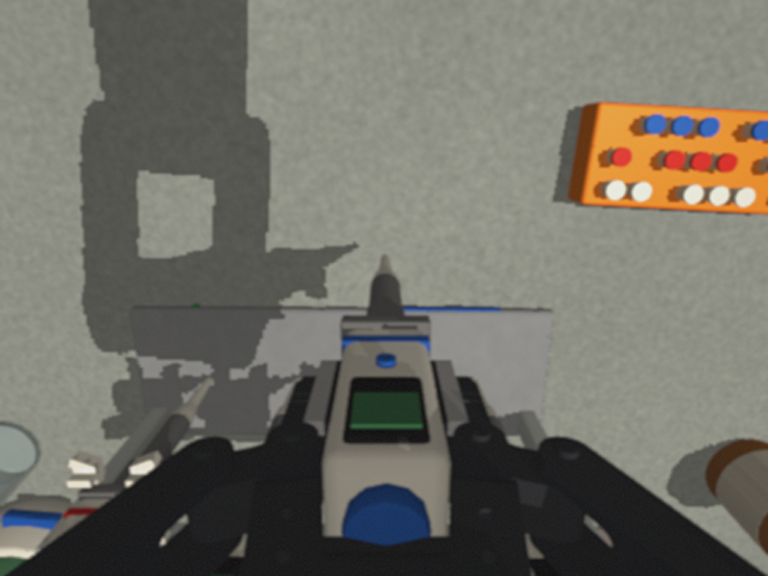

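The gripper hides the fork from here. I'll side-step 115 mm to get it in the wrist view.

>>> move_arm:
  plan:
    - [-1, 0.005, -0.03, 0, 0, 0, 0]
    - [-1, 0.005, -0.04, 0, 0, 0, 0]
    - [-1, 0.005, -0.03, 0, 0, 0, 0]
    - [-1, 0.005, -0.015, 0, 0, 0, 0]
    - [-1, 0, 0, 0, 0, 0, 0]
    - [-1, 0, 0, 0, 0, 0, 0]

```text
t: 8.8
ee_pos: [0.489, -0.082, 0.2444]
tcp_rot: [[-0.995, -0.098, 0.0], [-0.098, 0.995, 0.0], [-0.0, 0.0, -1.0]]
force: [0.5, 0.4, -1.9]
grip_width: 0.0274
gripper_force: 57.6
```

```bash
python3 - <<'E'
from h import *
s=ctrl.state();print(s['t'],s['ee_pos'],np.degrees(np.arctan2(s['tcp_rot'][1,0],s['tcp_rot'][0,0])))
C=cam('wrist')
for p in ((.6178,.0456,.165),(.587,.0427,.165)):print(np.array(proj(C,p)))
im=shot('wrist','pics/w4.png',(224,384,312,512),4)
E
```

```text
8.8 [ 0.48902943 -0.08198118  0.24435848] -174.3963005150227
[358.27561342 390.45375526]
[328.41117464 395.32770526]
```

View pics/w4.png

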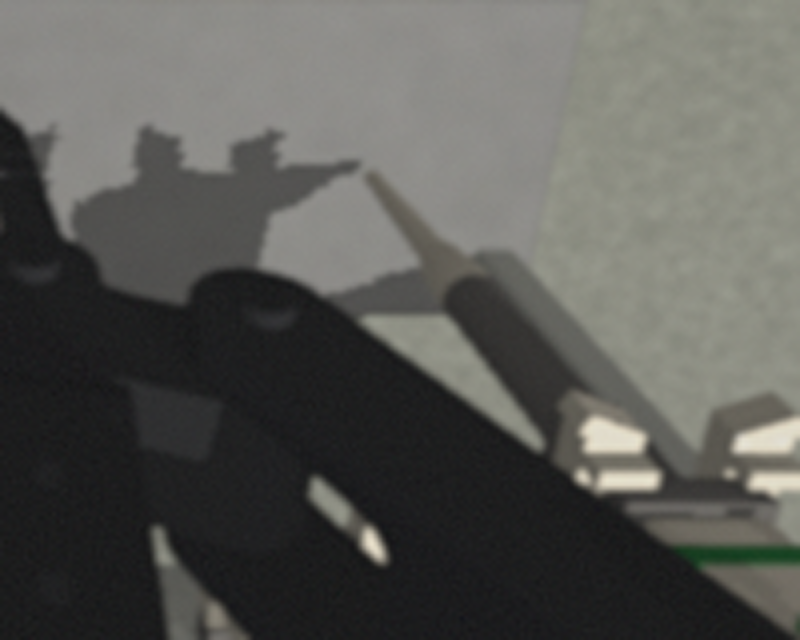

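The green neighbour's fork shows at crop (690,450), but the empty one at (312,416) is behind the gripper. Another 68 mm sideways should clear it.

>>> move_arm:
  plan:
    - [-1, 0.002, -0.02, 0, 0, 0, 0]
    - [-1, 0.003, -0.028, 0, 0, 0, 0]
    - [-1, 0, -0.02, 0, 0, 0, 0]
    - [-1, 0, 0, 0, 0, 0, 0]
    - [-1, 0, 0, 0, 0, 0, 0]

```text
t: 9.48
ee_pos: [0.4907, -0.1503, 0.2442]
tcp_rot: [[-0.995, -0.098, -0.0], [-0.098, 0.995, 0.001], [0.0, 0.001, -1.0]]
force: [-0.6, 0.2, -2.0]
grip_width: 0.0274
gripper_force: 57.7
```

```bash
python3 - <<'E'
from h import *
s=ctrl.state();print(s['t'],s['ee_pos'],np.degrees(np.arctan2(s['tcp_rot'][1,0],s['tcp_rot'][0,0])))
C=cam('wrist')
for p in ((.6178,.0456,.165),(.587,.0427,.165)):print(np.array(proj(C,p)))
im=shot('wrist','pics/w5.png',(284,384,412,512),6)
E
```

```text
9.475 [ 0.49074789 -0.15026742  0.2442299 ] -174.40188540302833
[362.89142235 469.32465419]
[333.34373072 476.95137623]
```

View pics/w5.png

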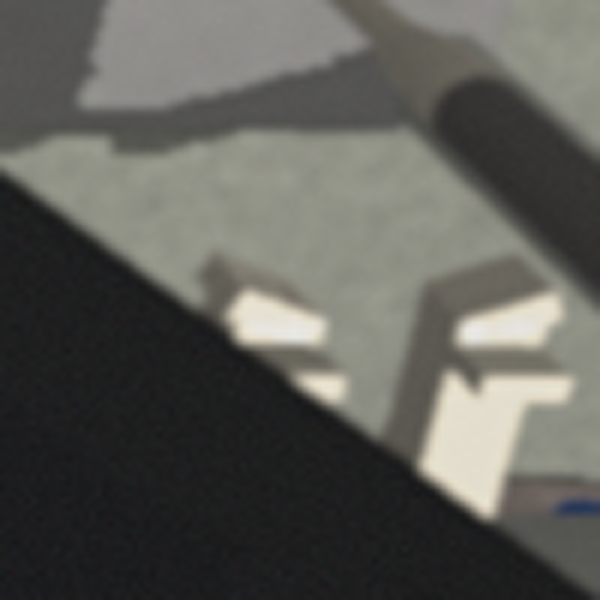

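The empty fork shows clearly. Its slot corners are at crop (col 325, row 325) and (455,325), and its mouth corners are near (240,290) and (560,290).

```bash
python3 - <<'E'
from h import *
C=cam('wrist');s=ctrl.state()
g=lambda c,r,z=.165:atz(C,(284+r/6-.4,412+c/6-.4),z)
o=np.array([.6178,.0456]);a=np.radians(5.5);X=np.array([np.cos(a),np.sin(a)]);Y=np.array([-X[1],X[0]])
for n,p in dict(sl=g(325,325),sr=g(455,325),ml=g(240,290),mr=g(560,290),lipL=g(347,378,.171),lipR=g(448,372,.171)).items():
    d=p[:2]-o;print(n,np.round(p,4),'rack x,y mm',np.round([d@X*1e3,d@Y*1e3],1))
E
```

```text
sl [0.5923 0.035  0.165 ] rack x,y mm [-26.4  -8.1]
sr [0.5905 0.0529 0.165 ] rack x,y mm [-26.4   9.9]
ml [0.5876 0.0216 0.165 ] rack x,y mm [-32.4 -21. ]
mr [0.5834 0.0655 0.165 ] rack x,y mm [-32.4  23.1]
lipL [0.5957 0.0354 0.171 ] rack x,y mm [-23.   -8.1]
lipR [0.5934 0.0487 0.171 ] rack x,y mm [-24.    5.5]
```

The fork is about 1 mm to +y of the nominal origin. Slot and mouth widths (18 and 44 mm) match the 19 and 43 mm given. I'll go back in front of the mouth and then lower to passing height (collar 10 mm above the prongs).

>>> move_arm:
  plan:
    - [-1, 0, 0.025, 0, 0, 0, 0]
    - [-1, 0, 0.04, 0, 0, 0, 0]
    - [-1, 0, 0.045, 0, 0, 0, 0]
    - [-1, 0, 0.045, 0, 0, 0, 0]
    - [-1, -0.02, 0.0287, 0.01, 0, 0, 0]
    - [-1, -0.025, 0, 0.015, 0, 0, 0]
    - [-1, -0.0256, 0, 0.0188, 0, 0, 0]
    - [-1, 0, 0, 0, 0, 0, 0]

```text
t: 10.52
ee_pos: [0.5428, 0.0397, 0.1981]
tcp_rot: [[-0.995, -0.098, -0.004], [-0.098, 0.995, 0.0], [0.004, 0.001, -1.0]]
force: [-0.8, 0.6, -1.9]
grip_width: 0.0273
gripper_force: 57.7
```

>>> move_arm:
  plan:
    - [-1, 0, 0, 0, 0, 0, 0]
    - [-1, 0, 0, 0, 0, 0, 0]

```text
t: 10.78
ee_pos: [0.5429, 0.0389, 0.2017]
tcp_rot: [[-0.995, -0.097, 0.002], [-0.097, 0.995, 0.0], [-0.002, 0.0, -1.0]]
force: [0.0, 0.7, -0.6]
grip_width: 0.0275
gripper_force: 57.7
```

```bash
cat >> h.py <<'E'
def rk():
    s=ctrl.state();o=np.array([.6178,.0456]);a=np.radians(5.5);X=np.array([np.cos(a),np.sin(a)]);Y=np.array([-X[1],X[0]])
    d=s['ee_pos'][:2]-o;f=s['force'];T=s['tcp_rot'];q=s['torque']
    print('t',round(s['t'],2),'rack mm',np.round([d@X*1e3,d@Y*1e3,(s['ee_pos'][2]-.1904)*1e3],2),'yaw',round(np.degrees(np.arctan2(-T[1,0],-T[0,0])),2),
     'F',np.round([f[:2]@X,f[:2]@Y,f[2]],2),'M',np.round(q,2),'grip',round(s['grip_width'],4),'tilt',np.round(T[:2,2],4))
E
python3 - <<'E'
from h import *
rk()
C=cam('wrist');im=shot('wrist','pics/w6.png',(170,384,156,356),3)
E
```

```text
t 10.78 rack mm [-75.15   0.54  11.26] yaw 5.58 F [ 0.09  0.67 -0.6 ] M [ 0.01 -0.    0.  ] grip 0.0275 tilt [0.0018 0.0002]
```

View pics/w6.png

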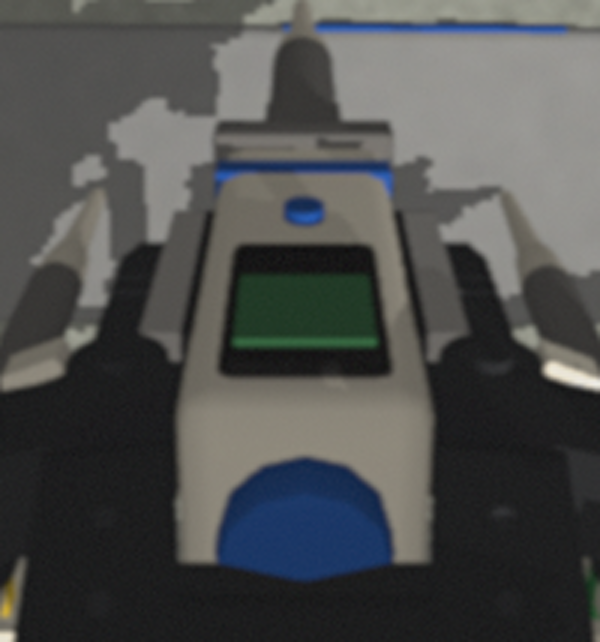

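>>> move_arm:
  plan:
    - [-1, -0.01, 0.0004, 0, 0, 0, 0]
    - [-1, -0.012, 0, 0, 0, 0, 0]
    - [-1, -0.008, 0, 0, 0, 0, 0]
    - [-1, 0, 0, 0, 0, 0, 0]
    - [-1, 0, 0, 0, 0, 0, 0]

```text
t: 11.45
ee_pos: [0.5728, 0.0421, 0.2004]
tcp_rot: [[-0.995, -0.097, -0.0], [-0.097, 0.995, 0.0], [0.0, 0.0, -1.0]]
force: [0.1, 0.8, -2.7]
grip_width: 0.0274
gripper_force: 57.8
```

```bash
python3 -c "
from h import *
rk()"
```

```text
t 11.45 rack mm [-45.18   0.79  10.04] yaw 5.57 F [ 0.16  0.79 -2.66] M [ 0.04 -0.01  0.04] grip 0.0274 tilt [-0.0002  0.0001]
```

>>> move_arm:
  plan:
    - [-1, -0.002, 0, 0, 0, 0, 0]
    - [-1, -0.002, 0, 0, 0, 0, 0]
    - [-1, -0.001, 0, 0, 0, 0, 0]
    - [-1, 0, 0, 0, 0, 0, 0]

```text
t: 11.95
ee_pos: [0.5779, 0.0426, 0.2005]
tcp_rot: [[-0.995, -0.097, 0.0], [-0.097, 0.995, 0.0], [-0.0, 0.0, -1.0]]
force: [-0.1, 0.1, -1.2]
grip_width: 0.0275
gripper_force: 57.8
```

>>> move_arm:
  plan:
    - [-1, -0.001, 0, 0, 0, 0, 0]
    - [-1, -0.001, 0, 0, 0, 0, 0]
    - [-1, -0.001, 0, 0, 0, 0, 0]
    - [-1, 0, 0, 0, 0, 0, 0]

```text
t: 12.45
ee_pos: [0.5809, 0.0429, 0.2004]
tcp_rot: [[-0.995, -0.097, -0.0], [-0.097, 0.995, 0.0], [0.0, 0.0, -1.0]]
force: [-0.4, 0.2, -2.8]
grip_width: 0.0274
gripper_force: 57.8
```

```bash
python3 -c "
from h import *
rk()"
```

```text
t 12.45 rack mm [-37.01   0.8   10.04] yaw 5.57 F [-0.42  0.26 -2.83] M [-0.01  0.02 -0.  ] grip 0.0274 tilt [-0.0001  0.0001]
```

>>> move_arm:
  plan:
    - [-1, -0.001, 0, 0, 0, 0, 0]
    - [-1, -0.001, 0, 0, 0, 0, 0]
    - [-1, 0, 0, 0, 0, 0, 0]

```text
t: 12.82
ee_pos: [0.5829, 0.0431, 0.2005]
tcp_rot: [[-0.995, -0.097, 0.0], [-0.097, 0.995, 0.0], [-0.0, 0.0, -1.0]]
force: [-0.5, 0.6, -2.2]
grip_width: 0.0277
gripper_force: 57.8
```

>>> move_arm:
  plan:
    - [-1, -0.001, 0, 0, 0, 0, 0]
    - [-1, -0.001, 0, 0, 0, 0, 0]
    - [-1, 0, 0, 0, 0, 0, 0]

```text
t: 13.2
ee_pos: [0.5849, 0.0433, 0.2005]
tcp_rot: [[-0.995, -0.097, 0.0], [-0.097, 0.995, 0.0], [-0.0, 0.0, -1.0]]
force: [0.2, 0.3, -3.1]
grip_width: 0.0275
gripper_force: 57.8
```

```bash
python3 -c "
from h import *
rk()"
```

```text
t 13.2 rack mm [-33.     0.85  10.07] yaw 5.57 F [ 0.24  0.27 -3.11] M [-0.03 -0.01  0.02] grip 0.0275 tilt [0.     0.0001]
```

No contact so far. Continuing in.

>>> move_arm:
  plan:
    - [-1, -0.001, 0, 0, 0, 0, 0]
    - [-1, -0.001, 0, 0, 0, 0, 0]
    - [-1, -0.001, 0, 0, 0, 0, 0]
    - [-1, 0, 0, 0, 0, 0, 0]

```text
t: 13.7
ee_pos: [0.5879, 0.0435, 0.2004]
tcp_rot: [[-0.995, -0.097, -0.0], [-0.097, 0.995, 0.0], [0.0, 0.0, -1.0]]
force: [0.3, -0.7, -1.8]
grip_width: 0.0272
gripper_force: 57.8
```

>>> move_arm:
  plan:
    - [-1, -0.002, 0, 0, 0, 0, 0]
    - [-1, -0.002, 0, 0, 0, 0, 0]
    - [-1, -0.002, 0, 0, 0, 0, 0]
    - [-1, 0, 0, 0, 0, 0, 0]

```text
t: 14.2
ee_pos: [0.5939, 0.0442, 0.2004]
tcp_rot: [[-0.995, -0.097, -0.0], [-0.097, 0.995, 0.0], [0.0, 0.0, -1.0]]
force: [0.4, -0.1, -2.0]
grip_width: 0.0273
gripper_force: 57.8
```

```bash
python3 -c "
from h import *
rk()"
```

```text
t 14.2 rack mm [-23.94   0.85  10.02] yaw 5.57 F [ 0.41 -0.15 -1.98] M [ 0.04 -0.    0.02] grip 0.0273 tilt [-0.0001  0.0001]
```

>>> move_arm:
  plan:
    - [-1, -0.003, 0, 0, 0, 0, 0]
    - [-1, -0.003, 0, 0, 0, 0, 0]
    - [-1, -0.003, 0, 0, 0, 0, 0]
    - [-1, -0.003, 0, 0, 0, 0, 0]
    - [-1, 0, 0, 0, 0, 0, 0]

```text
t: 14.82
ee_pos: [0.6059, 0.0453, 0.2004]
tcp_rot: [[-0.995, -0.097, -0.0], [-0.097, 0.995, 0.0], [0.0, 0.0, -1.0]]
force: [0.3, -0.8, -2.3]
grip_width: 0.0272
gripper_force: 57.8
```

>>> move_arm:
  plan:
    - [-1, -0.002, 0, 0, 0, 0, 0]
    - [-1, -0.002, 0, 0, 0, 0, 0]
    - [-1, -0.002, 0, 0, 0, 0, 0]
    - [-1, 0, 0, 0, 0, 0, 0]
    - [-1, 0, 0, 0, 0, 0, 0]

```text
t: 15.45
ee_pos: [0.6117, 0.0459, 0.2005]
tcp_rot: [[-0.995, -0.097, -0.0], [-0.097, 0.995, 0.0], [0.0, 0.0, -1.0]]
force: [-0.4, -0.8, -2.6]
grip_width: 0.0276
gripper_force: 57.8
```

```bash
python3 -c "
from h import *
rk()"
```

```text
t 15.45 rack mm [-6.07  0.86 10.08] yaw 5.57 F [-0.49 -0.8  -2.56] M [-0.03 -0.01  0.02] grip 0.0276 tilt [-0.      0.0001]
```

>>> move_arm:
  plan:
    - [-1, -0.001, 0, 0, 0, 0, 0]
    - [-1, -0.001, 0, 0, 0, 0, 0]
    - [-1, -0.001, 0, 0, 0, 0, 0]
    - [-1, 0, 0, 0, 0, 0, 0]

```text
t: 15.95
ee_pos: [0.6147, 0.0462, 0.2005]
tcp_rot: [[-0.995, -0.097, -0.0], [-0.097, 0.995, 0.0], [0.0, 0.0, -1.0]]
force: [-2.2, -0.4, -1.9]
grip_width: 0.0273
gripper_force: 57.8
```

>>> move_arm:
  plan:
    - [-1, -0.001, 0, 0, 0, 0, 0]
    - [-1, 0, 0, 0, 0, 0, 0]

```text
t: 16.2
ee_pos: [0.6157, 0.0463, 0.2005]
tcp_rot: [[-0.995, -0.097, -0.0], [-0.097, 0.995, 0.0], [0.0, 0.0, -1.0]]
force: [-2.2, -0.6, -1.7]
grip_width: 0.0276
gripper_force: 57.8
```

>>> move_arm:
  plan:
    - [-1, -0.001, 0, 0, 0, 0, 0]
    - [-1, 0, 0, 0, 0, 0, 0]

```text
t: 16.45
ee_pos: [0.6167, 0.0464, 0.2005]
tcp_rot: [[-0.995, -0.097, -0.0], [-0.097, 0.995, 0.0], [0.0, 0.0, -1.0]]
force: [-2.0, 0.4, -1.4]
grip_width: 0.0271
gripper_force: 57.8
```

```bash
python3 -c "
from h import *
rk()"
```

```text
t 16.45 rack mm [-1.04  0.87 10.11] yaw 5.57 F [-1.92  0.56 -1.36] M [-0.04  0.37 -0.04] grip 0.0271 tilt [-0.  0.]
```

>>> move_arm:
  plan:
    - [-1, -0.0005, 0, 0, 0, 0, 0]
    - [-1, -0.0005, 0, 0, 0, 0, 0]
    - [-1, 0, 0, 0, 0, 0, 0]

```text
t: 16.82
ee_pos: [0.6177, 0.0464, 0.2005]
tcp_rot: [[-0.995, -0.097, -0.0], [-0.097, 0.995, 0.0], [0.0, 0.0, -1.0]]
force: [-2.2, -0.5, -1.2]
grip_width: 0.0277
gripper_force: 57.8
```

>>> move_arm:
  plan:
    - [-1, -0.0005, 0, 0, 0, 0, 0]
    - [-1, 0, 0, 0, 0, 0, 0]

```text
t: 17.08
ee_pos: [0.6182, 0.0465, 0.2005]
tcp_rot: [[-0.995, -0.097, -0.0], [-0.097, 0.995, 0.0], [-0.0, 0.0, -1.0]]
force: [-1.9, -1.0, -1.3]
grip_width: 0.0272
gripper_force: 57.8
```

```bash
python3 -c "
from h import *
rk()"
```

```text
t 17.07 rack mm [ 0.45  0.84 10.09] yaw 5.57 F [-2.01 -0.8  -1.33] M [-0.14  0.4  -0.03] grip 0.0272 tilt [-0.  0.]
```

>>> move_arm:
  plan:
    - [-1, -0.0005, 0, 0, 0, 0, 0]
    - [-1, 0, 0, 0, 0, 0, 0]

```text
t: 17.32
ee_pos: [0.6187, 0.0465, 0.2005]
tcp_rot: [[-0.995, -0.097, -0.0], [-0.097, 0.995, 0.0], [0.0, 0.0, -1.0]]
force: [-3.0, 0.2, -1.2]
grip_width: 0.0274
gripper_force: 57.8
```

>>> move_arm:
  plan:
    - [-1, -0.0005, 0, 0, 0, 0, 0]
    - [-1, 0, 0, 0, 0, 0, 0]

```text
t: 17.58
ee_pos: [0.6189, 0.0466, 0.2005]
tcp_rot: [[-0.995, -0.097, -0.001], [-0.097, 0.995, -0.0], [0.001, 0.0, -1.0]]
force: [-4.6, -0.7, -0.7]
grip_width: 0.0274
gripper_force: 57.9
```

```bash
python3 -c "
from h import *
rk()"
```

```text
t 17.57 rack mm [ 1.16  0.86 10.07] yaw 5.57 F [-4.64 -0.22 -0.73] M [-0.16  0.95 -0.01] grip 0.0274 tilt [-0.0009 -0.    ]
```

Wall reached (4.6 N). I'll back off 1.3 mm, keeping the contact pressed, and lower behind the lips.

>>> move_arm:
  plan:
    - [-1, 0.0013, 0, 0, 0, 0, 0]
    - [-1, 0, 0, 0.0015, 0, 0, 0]
    - [-1, 0, 0, 0.0015, 0, 0, 0]
    - [-1, 0, 0, 0, 0, 0, 0]

```text
t: 18.08
ee_pos: [0.6178, 0.0465, 0.1972]
tcp_rot: [[-0.995, -0.097, -0.0], [-0.097, 0.995, 0.0], [0.0, 0.0, -1.0]]
force: [-2.1, -0.8, -1.6]
grip_width: 0.027
gripper_force: 58.0
```

>>> move_arm:
  plan:
    - [-1, 0, 0, 0.001, 0, 0, 0]
    - [-1, 0, 0, 0.001, 0, 0, 0]
    - [-1, 0, 0, 0, 0, 0, 0]

```text
t: 18.45
ee_pos: [0.6178, 0.0465, 0.1953]
tcp_rot: [[-0.995, -0.097, -0.0], [-0.097, 0.995, 0.0], [0.0, 0.0, -1.0]]
force: [-2.7, -0.4, -2.5]
grip_width: 0.0274
gripper_force: 58.0
```

```bash
python3 -c "
from h import *
rk()"
```

```text
t 18.45 rack mm [0.1  0.86 4.94] yaw 5.57 F [-2.68 -0.11 -2.49] M [-0.01  0.46  0.01] grip 0.0274 tilt [-0.0002  0.0001]
```

>>> move_arm:
  plan:
    - [-1, 0, 0, 0.001, 0, 0, 0]
    - [-1, 0, 0, 0.001, 0, 0, 0]
    - [-1, 0, 0, 0, 0, 0, 0]

```text
t: 18.82
ee_pos: [0.6178, 0.0465, 0.1933]
tcp_rot: [[-0.995, -0.097, -0.0], [-0.097, 0.995, 0.0], [0.0, 0.0, -1.0]]
force: [-2.0, 0.5, -1.7]
grip_width: 0.0277
gripper_force: 58.0
```

```bash
python3 -c "
from h import *
rk()"
```

```text
t 18.82 rack mm [0.07 0.85 2.89] yaw 5.57 F [-1.98  0.74 -1.69] M [-0.05  0.45  0.01] grip 0.0277 tilt [-0.0003  0.0001]
```

Below the lip tops with no obstruction. The last 3 mm go in fine steps.

>>> move_arm:
  plan:
    - [-1, 0, 0, 0.001, 0, 0, 0]
    - [-1, 0, 0, 0.0005, 0, 0, 0]
    - [-1, 0, 0, 0.0005, 0, 0, 0]
    - [-1, 0, 0, 0, 0, 0, 0]

```text
t: 19.32
ee_pos: [0.6178, 0.0465, 0.1914]
tcp_rot: [[-0.995, -0.097, -0.0], [-0.097, 0.995, 0.0], [0.0, 0.0, -1.0]]
force: [-2.8, -0.9, -1.7]
grip_width: 0.0276
gripper_force: 58.0
```

>>> move_arm:
  plan:
    - [-1, 0, 0, 0.0005, 0, 0, 0]
    - [-1, 0, 0, 0, 0, 0, 0]

```text
t: 19.58
ee_pos: [0.6179, 0.0465, 0.191]
tcp_rot: [[-0.995, -0.097, 0.0], [-0.097, 0.995, 0.0], [-0.0, 0.0, -1.0]]
force: [-2.3, -0.2, -0.2]
grip_width: 0.0275
gripper_force: 58.0
```

>>> move_arm:
  plan:
    - [-1, 0, 0, 0.0004, 0, 0, 0]
    - [-1, 0, 0, 0, 0, 0, 0]

```text
t: 19.82
ee_pos: [0.6178, 0.0465, 0.1906]
tcp_rot: [[-0.995, -0.097, -0.0], [-0.097, 0.995, 0.0], [0.0, 0.0, -1.0]]
force: [-2.7, -0.6, -1.4]
grip_width: 0.0277
gripper_force: 58.0
```

```bash
python3 -c "
from h import *
rk()"
```

```text
t 19.82 rack mm [0.13 0.87 0.16] yaw 5.57 F [-2.79 -0.36 -1.41] M [-0.06  0.44  0.03] grip 0.0277 tilt [-0.      0.0001]
```

>>> move_arm:
  plan:
    - [-1, 0, 0, 0.0003, 0, 0, 0]
    - [-1, 0, 0, 0, 0, 0, 0]

```text
t: 20.08
ee_pos: [0.6179, 0.0465, 0.1904]
tcp_rot: [[-0.995, -0.097, 0.0], [-0.097, 0.995, 0.0], [-0.0, 0.0, -1.0]]
force: [-2.4, -0.6, -0.4]
grip_width: 0.0275
gripper_force: 58.1
```

>>> move_arm:
  plan:
    - [-1, 0, 0, 0.0003, 0, 0, 0]
    - [-1, 0, 0, 0, 0, 0, 0]

```text
t: 20.32
ee_pos: [0.6179, 0.0465, 0.1904]
tcp_rot: [[-0.995, -0.097, 0.0], [-0.097, 0.995, 0.0], [-0.0, 0.0, -1.0]]
force: [-3.7, -1.2, 1.8]
grip_width: 0.0277
gripper_force: 58.3
```

```bash
python3 -c "
from h import *
rk()"
```

```text
t 20.32 rack mm [0.19 0.86 0.02] yaw 5.57 F [-3.77 -0.85  1.83] M [0.   0.67 0.04] grip 0.0277 tilt [0.0005 0.0001]
```

Seated: z is back at the stand value and the fork now bears 3.5 N upward. I'll release partway only, so the fingers clear the neighbours.

>>> move_arm:
  plan:
    - [-0.2, 0, 0, 0, 0, 0, 0]
    - [0, 0, 0, 0, 0, 0, 0]
    - [0, 0, 0, 0, 0, 0, 0]
    - [0, 0, 0, 0, 0, 0, 0]
    - [0, 0, 0, 0, 0, 0, 0]

```text
t: 20.95
ee_pos: [0.6179, 0.0465, 0.19]
tcp_rot: [[-0.995, -0.097, 0.0], [-0.097, 0.995, 0.0], [-0.0, 0.0, -1.0]]
force: [-0.2, 0.4, 0.5]
grip_width: 0.0423
gripper_force: 0.0
```

```bash
python3 -c "
from h import *
rk();shot('wrist','pics/w7.png',(170,384,156,356),3)"
```

```text
t 20.95 rack mm [ 0.18  0.88 -0.4 ] yaw 5.57 F [-0.19  0.44  0.54] M [-0.01  0.    0.02] grip 0.0423 tilt [0.0001 0.0001]
```

View pics/w7.png

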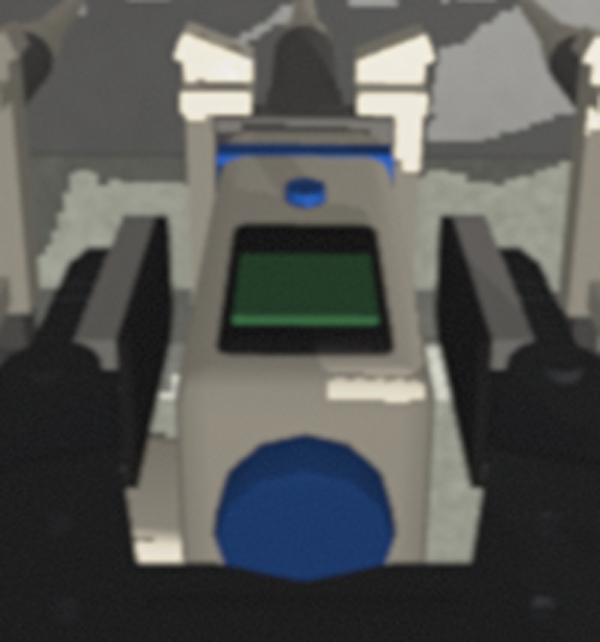

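The view shows the pipette free of the pads and centred in the fork, with the collar (row 130) down behind the lips (row 100) and the display facing out. Next I'll lift straight up and check.

>>> move_arm:
  plan:
    - [0, 0, 0, -0.01, 0, 0, 0]
    - [0, 0, 0, -0.02, 0, 0, 0]
    - [0, 0, 0, -0.03, 0, 0, 0]
    - [0, 0, 0, -0.03, 0, 0, 0]
    - [0, 0, 0, -0.03, 0, 0, 0]
    - [0, 0.03, 0, -0.03, 0, 0, 0]
    - [0, 0.04, 0, 0, 0, 0, 0]
    - [0, 0, 0, 0, 0, 0, 0]

```text
t: 22.0
ee_pos: [0.5466, 0.0396, 0.3418]
tcp_rot: [[-0.995, -0.097, 0.002], [-0.097, 0.995, 0.0], [-0.002, -0.0, -1.0]]
force: [-0.7, -0.5, -0.3]
grip_width: 0.0428
gripper_force: 0.0
```

```bash
python3 - <<'E'
from h import *
rk()
a=ctrl.read_camera('scene')[170:270,200:310];b=ctrl.read_camera('side')[110:240,240:330]
a=cv2.resize(a,(440,400),interpolation=cv2.INTER_CUBIC);b=cv2.resize(b,(346,500),interpolation=cv2.INTER_CUBIC)
o=np.zeros((500,796,3),np.uint8);o[:400,:440]=a;o[:,450:]=b;cv2.imwrite('pics/end.png',o[:,:,::-1])
E
```

```text
t 22.0 rack mm [-71.44   0.83 151.39] yaw 5.56 F [-0.75 -0.4  -0.29] M [0.   0.03 0.04] grip 0.0428 tilt [0.0022 0.0001]
```

View pics/end.png

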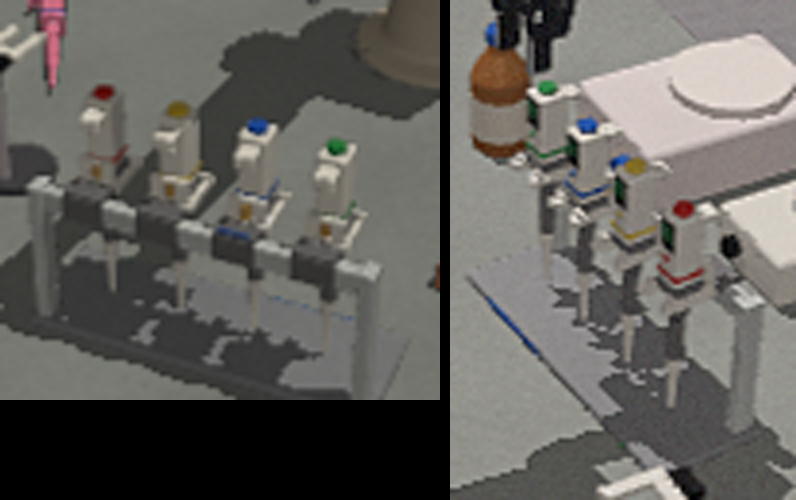

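The blue-capped pipette at scene crop (258,128) and side crop (588,127) hangs upright. It is level and evenly spaced with its neighbours, display facing out.

>>> move_arm:
  plan:
    - [0, 0, 0, 0, 0, 0, 0]
    - [0, 0, 0, 0, 0, 0, 0]
    - [0, 0, 0, 0, 0, 0, 0]
    - [0, 0, 0, 0, 0, 0, 0]

```text
t: 22.6
ee_pos: [0.5484, 0.0397, 0.3398]
tcp_rot: [[-0.995, -0.097, -0.0], [-0.097, 0.995, 0.0], [0.0, 0.0, -1.0]]
force: [-0.6, -0.4, -0.1]
grip_width: 0.0427
gripper_force: 0.0
```

```bash
python3 -c "
from h import *
print(ctrl.finish_job())"
```

```text
the job is handed in; nothing more can be done
None
```

The blue-capped pipette hangs fully home in the charging rack's empty fork, display facing out; it was released only once seated, contact forces read under 5 N throughout, and the job was handed in at about 22.6 s (no verdict was returned).

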